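Dock the sampler's vial tray and lock it down

ROBOT

A 6-joint arm with a two-finger parallel gripper is mounted at the origin on a cart in front of the work surface, level with it; the furniture and walls round the work are solid. World frame = base frame: x ahead of the robot, y to its left, z up, the work surface at z = 0. Lengths are in m, angles in rad, forces in N, time in s.
With the tool pointing down it reaches from about 0.375 to 0.9 m from the base axis. Payload 3.1 kg.
Tool frame: the origin (TCP) lies midway between the tips of the shut fingers; the grasp point (between the pads) lies 19 mm behind it; z points along the fingers, y is the line along which they close (so a half turn about z gives the same grasp; the last joint's range is limited). The gripper opens to 87 mm and grips with 3 to 60 N. Pads are 19 mm wide; open, the fingers measure 117 mm over their backs; the gripper's body (75 mm by 190 mm) begins 51 mm behind the grasp point.
Start: joints at [1.107, 0.527, 1.433, -0, 1.181, -0.178], TCP at [0.176, 0.6, 0.223] pointing down, gripper open.
Joint ranges: [-3.08, 3.08], [-0.75, 2.2], [0.22, 2.44], [-1.43, 4.57], [0, 2.65], [-2.85, 2.85]. Speed limits (rad/s): [2.79, 2.79, 3.14, 3.14, 3.14, 3.14].

INTERFACE

Orientations are given as a unit quaternion [x, y, z, w].
In Python, from rig import status, imaging, order gives the robot as it stands.
- The arm moves only by the tool arm_command, never from a script. Its argument "deltas" is one flat list of numbers, 5 for each row, row after row: the opening, from -1 (shut) to 1 (fully open), so that 0 is half open, then the shift along the tool's x, y, z in m, then the turn about the tool's z in rad. In form: [gripper, tx, ty, tz, roll, gripper, tx, ty, tz, roll, ...]. A call has 1 to 12 rows; each row shifts and turns the commanded pose from where the row before left it, along the tool's axes as they then stand; what a row does not reach is not made up. A row lasts 1/8 s, in which the tool goes at most 62.5 mm and 10.7 degrees, less where a joint would pass 70% of its speed; a pose out of reach is approached as far as the arm can. A call with a gripper value outside its range is refused whole. The fingers move at their own pace and stop on an object; "newtons" is the grip in N (left out, the last holds). Time passes only in rows, so rows that do not move let the fingers close. It gives the time, the measured TCP pose, the force, the opening and the grip force at its end, in the units of the state.
- status.get_obs(): the state, without advancing time (a new reading comes with each control period).
- imaging.camera(name): name is "scene" or "top" or "wrist"; returns (picture, depth): 420x560x3 uint8, red, green, blue; 420x560 float32, m along the optical axis (not along the pixel's ray), 0 where there is no reading.
- imaging.camera_params(name): a dict with "intrinsics" (3x3 intrinsics, pixels), "camera_from_world" (4x4, takes a point from world to camera coordinates). Camera axes: x right, y up, looking along -z (the intrinsics and any distortion apply to the point x, -y, -z); pixel columns grow to the right and rows downward; lengths in m; the calibration is good to about 2 mm. A picture is of the moment at which its call begins: read the wrist's pose just before it. camera_params takes no time and is no camera call; for the wrist camera it gives the pose at the moment of the call.
- order.hand_in(): hands the job in; it is judged then, once.
The state is a dict: "time": time; "q": joint angles; "joint_velocities": joint speeds; "joint_torque": joint torques, N m; "position": TCP position; "tool_rot": TCP orientation; "ft_force": force on the tool from outside, world axes, zero at the start; "moment": the same for the moment, N m; "grip_width": finger opening in m; "grip_force": force on a finger pad.
Only numpy, scipy, OpenCV 4.12 (cv2) and the standard library are available. Lean on these libraries where they do the work, as an engineer would, in place of code of your own. Each camera call takes 0.05 s, during which the arm holds its last target. There are 200 camera calls.

TASK

Push the blue vial tray gently along its two rails toward the white sampler tower, with a fingertip against the white upright plate at its rear end, until you feel it drop down into the locating notches. Then swing the small steel catch by its red knob across the tray's flange, so that the needle cannot lift the tray when it withdraws, and take the hand away. Nothing is to be gripped or lifted: the vials stay standing in their wells, and the beaker, the timer and the flask stay where they are.

Things in the scene. Friction and masses are not known exactly. Their poses are not given: they have to be found in the camera images.
- dock: sampler dock, fixed: grey base 312 x 104 mm, two aluminium rails (x -175 to +72 mm, tops 16 mm above the bench) between side guides 84 mm apart, 27 mm high; black end buffers at x = 71 mm. Origin: on the bench under the centre of the docked tray; +x is the way the tray is pushed, to the tower; z up. Tower x 86 to 130 mm, 118 mm tall; its needle arm reaches back to x = 62 mm, at 96 mm and up
- notch (a point): where the tray's origin lies when docked: above the dock's origin, level with the rail tops, 16 mm above the bench. The four rail notches are 5 mm longer than the tray's feet: the tray drops once its origin is within 2.5 mm of this point along the rails, and the notch walls then stop it. Pushed much too fast it skips them and meets the buffers 11 mm further on
- tray: blue vial tray, plate 120 (x) x 80 (y) x 5 mm, about 0.4 kg, loose on the rails with 2 mm side play. Origin: centre of the plate's underside; +x leads, to the tower; z up. Four black feet 6 mm tall below: origin 22 mm above the bench while riding, 16 mm docked (it drops 6 mm). 12-well block 16 mm high from x = -22 to +54 mm, bare flange behind it. Sliding takes 2 to 4 N
- push_plate (a point): centre of the rear face of the white upright plate at the tray's trailing edge, the face to push on (push along the tray's +x): 26 mm wide (y), from 5 to 30 mm above the tray's underside, 4 mm thick; this point is 60 mm behind the tray's origin and 18 mm above the underside
- catch (a joint): hold-down catch turning about an upright pivot beside the rail: 0 = open, arm pointing back along the dock's -x; grows as it swings inward; 1.57 = fully closed, arm along the dock's +y across the tray's flange. Stays where left, about 1 N at the knob. Arm 14 mm wide, 43 mm long, underside 23.5 mm above the bench: passes 2.5 mm over a docked tray's flange, hits the edge of one not dropped
- catch_knob (a point): top centre of the red knob that stands on the catch's arm: 13 mm across, its top 55.5 mm above the bench, its underside 37.5 mm, arm top 30.5 mm; 31 mm from the pivot axis along the arm; push on its side
- catch_pivot (a point): the catch's pivot axis, 50 mm behind (-x) and 62 mm to the -y side of the dock's origin, at the height of the arm's underside
- vial_a: glass screw vial with a blue cap, 13 mm across, 43 mm tall, standing loose in a 15 mm wide, 16 mm deep well of the tray; origin: centre of its underside, its z axis points up through the cap
- vial_b: glass screw vial with a green cap, 13 mm across, 43 mm tall, standing loose in a 15 mm wide, 16 mm deep well of the tray; origin: centre of its underside, its z axis points up through the cap
- vial_c: glass screw vial with a blue cap, 13 mm across, 43 mm tall, standing loose in a 15 mm wide, 16 mm deep well of the tray; origin: centre of its underside, its z axis points up through the cap
- vial_d: glass screw vial with a green cap, 13 mm across, 43 mm tall, standing loose in a 15 mm wide, 16 mm deep well of the tray; origin: centre of its underside, its z axis points up through the cap
- beaker: small glass beaker, 45 mm across, 58 mm tall, empty, loose on the bench beyond the open end of the rails; origin: centre of its underside
- timer: white laboratory timer, 66 x 66 x 25 mm, lying on the bench; origin: centre of its underside
- flask: conical flask with a blue wrapped cap, 68 mm across, 116 mm tall, on the bench behind the dock; origin: centre of its underside

How it is judged:
On the way, in this order (a step that is already met when the one before it is completed fails the run):
1. the tray has dropped into the locating notches, with the catch still open (x of tray in the frame of dock between -0.0045 and 0.0045 m and z of tray in the frame of dock between 0.0135 and 0.0178 m and angle between tray's own z axis and vertical below 0.02 rad and angle between the x axis of tray and the x axis of dock, either way round below 0.06 rad and value of joint catch below 1 rad), for 0.2 s.
2. the catch is swung across the flange of the docked tray (x of tray in the frame of dock between -0.0045 and 0.0045 m and z of tray in the frame of dock between 0.0135 and 0.0178 m and angle between tray's own z axis and vertical below 0.02 rad and angle between the x axis of tray and the x axis of dock, either way round below 0.06 rad and value of joint catch above 1.15 rad), for 0.2 s.
At the end, for the whole second after the job is handed in: the tray lies flat on the rails, dropped into its notches (within 4.5 mm of the docked point along the rails, less than 1.8 mm above the rail tops, level within 0.02 rad), at rest; the catch is at 1.15 rad or more; all four vials stand in their wells (all of step 2 and linear speed of tray below 0.01 m/s and z of each of vial_a, vial_b, vial_c, vial_d in the frame of tray below 0.009 m and angle between each of vial_a, vial_b, vial_c, vial_d's own z axis and vertical below 0.3 rad); the robot touches nothing.
It fails at once if the tray is lifted (8 mm or more above its riding height) or tipped (z of tray in the frame of dock above 0.03 m or angle between tray's own z axis and vertical above 0.2 rad).
It fails at once if a vial is lifted out of its well or tipped over (z of any of vial_a, vial_b, vial_c, vial_d in the frame of tray above 0.015 m or angle between any of vial_a, vial_b, vial_c, vial_d's own z axis and vertical above 0.5 rad).
It fails at once if the tray is forced: the fingers press on it with more than 40 N (contact force between the fingers and tray above 40 N).
It fails at once if the beaker, the timer or the flask is moved by more than 15 mm (distance of any of beaker, timer, flask from where it was at the start of the episode above 0.015 m).
It also fails if it takes over 51 s, if anything falls off the work surface, if the arm or the gripper's body presses on something with over 40 N, if the wrist force passes 120 N, or if a joint passes its speed limit or range.

## Working session

There is one attempt and no reset: what is moved stays moved. The work goes in short steps, Python scripts to look and compute and a tool call to move; the robot and the scene stay as the last step left them, time stands still between calls to the robot, and variables do not carry over. Pictures are saved under pics/ and viewed, at most 10 in all, crops included, and the job is handed in when it is done.

Besides the shell and the picture viewer there is one more tool, called after "Emit:" as name(argument=value, ...), one argument or row to a line, values as JSON. arm_command: Moves the arm, as the interface text tells. Its arguments: {"type":"object","properties":{"deltas":{"type":"array"},"newtons":{"type":"number"}},"required":["deltas"]}

```bash
mkdir -p pics
cat > h.py <<'E'
import numpy as np, cv2
from rig import status, imaging, order
def snap(n,f=None):
    P=imaging.camera_params(n); im,d=imaging.camera(n)
    if f: cv2.imwrite('pics/'+f,im[:,:,::-1])
    return im,d,P
def pts(d,P):
    K=P['intrinsics'];v,u=np.mgrid[:d.shape[0],:d.shape[1]]
    c=np.stack([(u-K[0,2])/K[0,0]*d,-(v-K[1,2])/K[1,1]*d,-d,np.ones_like(d)],-1)
    return (c@np.linalg.inv(P['camera_from_world']).T)[...,:3]
def onplane(u,v,z,P):
    K=P['intrinsics'];T=np.linalg.inv(P['camera_from_world'])
    r=T[:3,:3]@np.array([(u-K[0,2])/K[0,0],-(v-K[1,2])/K[1,1],-1]);o=T[:3,3]
    return o+r*(z-o[2])/r[2]
E
python3 - <<'E'
from h import *
o=status.get_obs();print(o)
for n in('scene','top'):
    im,d,P=snap(n,n+'1.png');print(n,np.linalg.inv(P['camera_from_world']).round(3),P['intrinsics'].round(1).tolist())
    np.savez(n+'.npz',im=im,d=d)
E
```

```text
{'time': 0.0, 'q': array([ 1.10649183e+00,  5.28463370e-01,  1.43389823e+00, -4.21521104e-05,
        1.18135980e+00, -1.78490901e-01]), 'joint_velocities': array([ 0.00053875, -0.00043257,  0.00059403,  0.00033919, -0.00058588,
       -0.00062592]), 'joint_torque': array([ 1.09496097e-03, -4.40046501e+01, -1.76591116e+01,  6.33851672e-02,
        5.82985603e-02, -1.61246617e-04]), 'position': array([0.17586043, 0.59899535, 0.22157463]), 'tool_rot': array([ 1.42412856e-01,  9.89806772e-01, -1.01602604e-03, -3.17735810e-04]), 'ft_force': array([-0.01525207, -0.53515194,  0.2776729 ]), 'moment': array([-0.03054926, -0.02729346, -0.03802132]), 'grip_force': 0.0, 'grip_width': 0.08694263442905877}
scene [[ 0.757  0.425 -0.496  0.183]
 [-0.653  0.496 -0.572 -0.421]
 [ 0.003  0.757  0.653  0.645]
 [ 0.     0.     0.     1.   ]] [[411.7, 0.0, 277.9], [0.0, 411.7, 207.7], [0.0, 0.0, 1.0]]
top [[ 0.008  0.985 -0.173  0.4  ]
 [-1.     0.008 -0.003  0.115]
 [-0.002  0.173  0.985  1.254]
 [ 0.     0.     0.     1.   ]] [[468.3, 0.0, 282.5], [0.0, 468.3, 211.1], [0.0, 0.0, 1.0]]
```

View pics/top1.png

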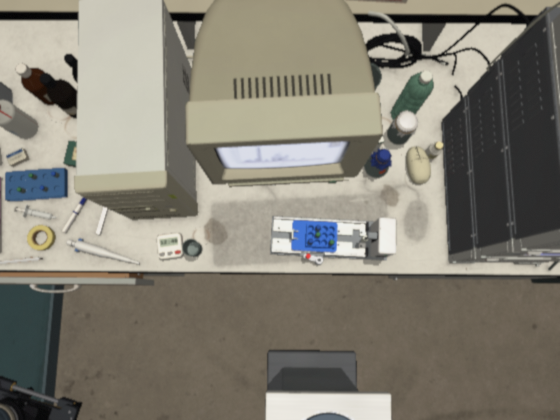

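View pics/scene1.png

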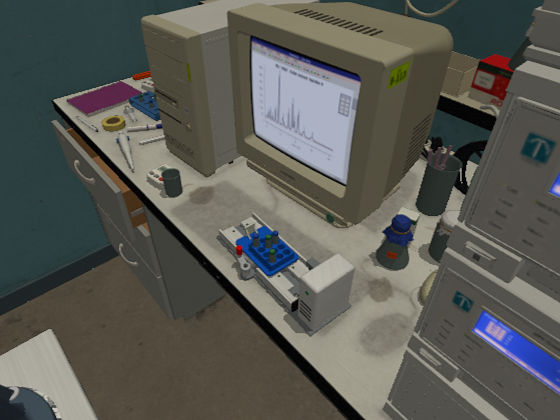

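The top view shows the dock spanning cols 272–395, rows 217–258, with the tower at its right end, so dock +x is about world −y. The tray is at about (320,236), the red knob at (313,258), the beaker at (192,248) and the timer at (169,246). The scene view shows the same layout, with the flask behind at (395,240).

Run:
```python
from h import *
for n in('top','scene'):
    f=np.load(n+'.npz');im=f['im'];d=f['d'];P=imaging.camera_params(n);X=pts(d,P)
    hsv=cv2.cvtColor(im,cv2.COLOR_RGB2HSV)
    near=(X[...,0]>.25)&(X[...,0]<.6)&(np.abs(X[...,1])<.35)&(d>0)
    for nm,m,z in(('red',((hsv[...,0]<8)|(hsv[...,0]>172))&(hsv[...,1]>150)&(hsv[...,2]>80),None),
                ('blue',(hsv[...,0]>102)&(hsv[...,0]<118)&(hsv[...,1]>150),None)):
        m=m&near
        k,l,s,c=cv2.connectedComponentsWithStats(m.astype(np.uint8))
        for i in range(1,k):
            if s[i,4]>12:
                q=X[l==i];print(n,nm,s[i],c[i].round(1),'med',np.median(q,0).round(4),'min',q.min(0).round(3),'max',q.max(0).round(3))
    # tower: top surface z 0.118
    q=X[near&(np.abs(X[...,2]-.118)<.006)&(X[...,1]<0.05)]
    if len(q)>20:
        r=cv2.minAreaRect((q[:,:2]*1000).astype(np.float32));print(n,'tower top',len(q),r,np.median(q,0))
    # dock base/guides
    for lo,hi in((.006,.013),(.012,.02),(.024,.031)):
        q=X[near&(X[...,2]>lo)&(X[...,2]<hi)&(X[...,1]<.18)]
        print(n,lo,len(q),cv2.minAreaRect((q[:,:2]*1000).astype(np.float32)))
    crop=im[190:280,250:420] if n=='top' else im[200:340,200:370]
    cv2.imwrite(f'pics/{n}c.png',cv2.resize(crop[:,:,::-1],None,fx=4,fy=4,interpolation=cv2.INTER_CUBIC))
```

```text
top blue [ 292  221   45   30 1103] [314.2 235.6] med [0.5496 0.0363 0.0287] min [ 0.512 -0.023  0.019] max [0.59  0.093 0.073]
top tower top 733 ((533.2079467773438, -224.111083984375), (117.71888732910156, 242.38250732421875), 4.013879299163818) [ 0.53965364 -0.13959127  0.11757676]
top 0.006 663 ((528.4722900390625, -89.01211547851562), (512.1915283203125, 141.1195068359375), 89.67701721191406)
top 0.012 1094 ((551.2124633789062, -90.13156127929688), (470.1861877441406, 117.05680847167969), 87.37187957763672)
top 0.024 1108 ((539.1331176757812, -100.89457702636719), (121.41999816894531, 492.7425842285156), 0.03268054500222206)
scene red [236 246   6   9  47] [238.8 250. ] med [0.4918 0.0515 0.0523] min [0.487 0.049 0.03 ] max [0.499 0.059 0.059]
scene blue [ 236  226   63   50 1379] [267.1 251.6] med [0.5358 0.0197 0.0325] min [ 0.506 -0.024  0.009] max [0.591 0.098 0.072]
scene tower top 1255 ((532.4685668945312, -233.25962829589844), (239.22677612304688, 89.79396057128906), 86.34394836425781) [ 0.53073938 -0.14013064  0.11802763]
scene 0.006 803 ((532.1912231445312, -92.49046325683594), (114.34475708007812, 491.98114013671875), 1.1453919410705566)
scene 0.012 1287 ((528.1104125976562, -97.98275756835938), (496.73150634765625, 113.31920623779297), 87.43627166748047)
scene 0.024 1305 ((528.591552734375, -100.35507202148438), (499.4791564941406, 118.49710083007812), 87.16840362548828)
```

View pics/topc.png

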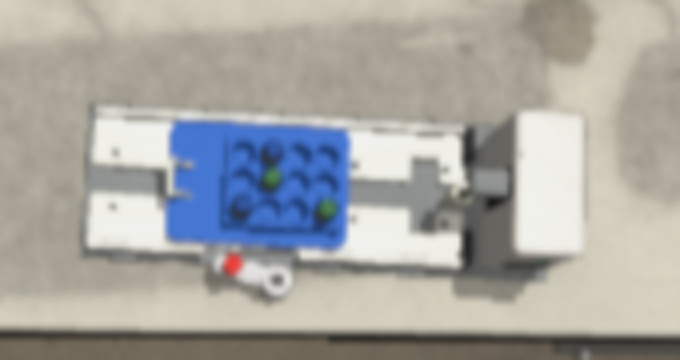

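View pics/scenec.png

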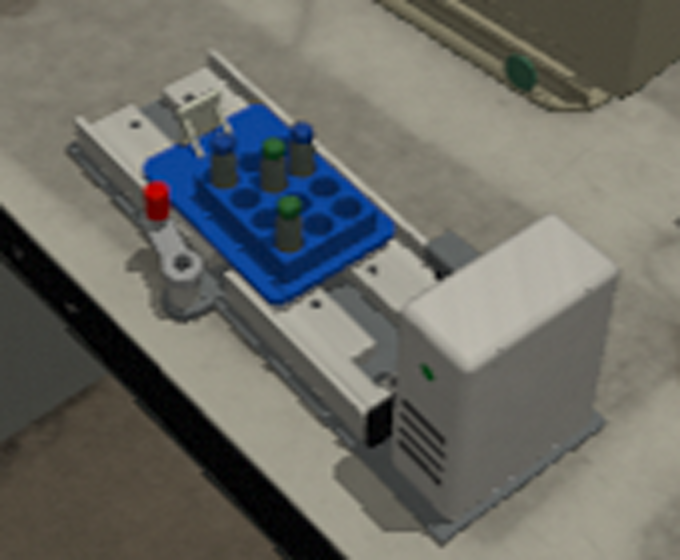

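The crops show the tray short of the notches, about 60 mm from docked. The push plate stands at crop px (180,180) in the top view. The catch is slightly off fully open, with its pivot at full px (319.5,260) and its knob at (308,256). The dock axis slopes about 3° in the image.

Run:
```python
from h import *
for n in('top','scene'):
    f=np.load(n+'.npz');im=f['im'];d=f['d'];P=imaging.camera_params(n);X=pts(d,P)
    hsv=cv2.cvtColor(im,cv2.COLOR_RGB2HSV)
    m=(hsv[...,0]>102)&(hsv[...,0]<118)&(hsv[...,1]>150)&(np.abs(X[...,1]-.04)<.08)&(np.abs(X[...,0]-.55)<.06)&(np.abs(X[...,2]-.027)<.006)
    v,u=np.nonzero(m);q=np.array([onplane(a,b,.027,P)[:2] for a,b in zip(u,v)])*1000
    r=cv2.minAreaRect(q.astype(np.float32));print(n,'tray',r)
    q=X[(np.abs(X[...,2]-.118)<.005)&(X[...,1]<-.05)&(X[...,1]>-.2)&(X[...,0]<.61)&(X[...,0]>.45)]
    print(n,'tower',cv2.minAreaRect((q[:,:2]*1000).astype(np.float32)))
    # guide outer edges via base/guides: fit line to guide-top points z .027
    Y=X[...,1];g=(np.abs(X[...,2]-.027)<.003)&(~m)&(Y>-.06)&(Y<.13)&(hsv[...,1]<60)
    for lo,hi in((.47,.52),(.58,.62)):
        s=X[g&(X[...,0]>lo)&(X[...,0]<hi)]
        if len(s)>15: print(n,'guide',lo,len(s),np.polyfit(s[:,1],s[:,0],1),np.median(s,0))
    R=((hsv[...,0]<8)|(hsv[...,0]>172))&(hsv[...,1]>120)&(np.abs(X[...,0]-.49)<.04)&(np.abs(Y-.05)<.04)
    q=X[R&(X[...,2]>.05)];v,u=np.nonzero(R);print(n,'red',R.sum(),q.mean(0) if len(q) else 0, [onplane(u.mean(),v.mean(),z,P).round(4) for z in(.0465,.0555)])
P=imaging.camera_params('top');print('pivot',onplane(319.5,260.25,.031,P))
P=imaging.camera_params('scene');print('pivot',onplane(200+183/4,200+262/4,.031,P))
for n,u,v in(('top',250+172/4,190+180/4),):
    P=imaging.camera_params(n);print('plate?',onplane(u,v,.045,P))
# loose things
f=np.load('top.npz');P=imaging.camera_params('top')
for nm,u,v,z in(('beaker',192,248,.058),('timer',169,246,.025),('flask',381,160,.11),('monitor corner L',228,185,0.0),('monitorR',358,180,0)):
    print(nm,onplane(u,v,z,P).round(3),pts(f['d'],P)[v,u].round(3))
```

```text
top tray ((550.5694580078125, 35.25733184814453), (113.8426284790039, 75.55538177490234), 87.11591339111328)
top tower ((540.9361572265625, -136.31251525878906), (42.249794006347656, 89.146484375), 88.10139465332031)
top guide 0.47 110 [0.04600351 0.49895019] [0.50239003 0.0354117  0.02741027]
top guide 0.58 95 [0.04847109 0.59141785] [0.59269423 0.03232671 0.02654604]
top red 16 [0.4950535  0.0536551  0.05472571] [array([0.4957, 0.0532, 0.0465]), array([0.495 , 0.0537, 0.0555])]
scene tray ((548.047119140625, 35.79545593261719), (121.09133911132812, 80.3387451171875), 87.8521957397461)
scene tower ((538.6434326171875, -135.9557647705078), (43.44982147216797, 89.31694030761719), 87.68611907958984)
scene guide 0.47 182 [0.03099509 0.49790992] [0.50015524 0.00706728 0.02734886]
scene guide 0.58 126 [0.04133443 0.58993411] [0.59161359 0.03238844 0.02729547]
scene red 51 [0.49169175 0.05271944 0.05493785] [array([0.4922, 0.0542, 0.0465]), array([0.4876, 0.047 , 0.0555])]
pivot [0.48548632 0.02137425 0.031     ]
pivot [0.48740668 0.02527169 0.031     ]
plate? [0.54934404 0.09094682 0.045     ]
beaker [0.512 0.349 0.058] [0.517 0.36  0.004]
timer [0.52  0.417 0.025] [0.52  0.417 0.022]
flask [ 0.734 -0.129  0.11 ] [ 0.734 -0.13   0.109]
monitor corner L [0.692 0.269 0.   ] [0.674 0.26  0.077]
monitorR [ 0.709 -0.088  0.   ] [ 0.708 -0.088  0.   ]
```

Emit:
arm_command(
  deltas=[-1,0,0,0,-0.12,-1,0,0,0,-0.12,-1,-0.0395,-0.0432,0,0,-1,-0.0395,-0.0432,0,0,-1,-0.0395,-0.0432,0,0,-1,-0.0395,-0.0432,0,0,-1,-0.0395,-0.0432,0,0,-1,-0.0395,-0.0432,0,0,-1,-0.0395,-0.0432,0,0,-1,-0.0395,-0.0432,0,0,-1,-0.0395,-0.0432,0,0,-1,-0.0395,-0.0432,0,0],
)

```text
time: 1.6
position: [0.5518, 0.1484, 0.2222]
tool_rot: [0.023, 1.0, 0.0, -0.0]
ft_force: [0.9, 0.6, -0.3]
grip_width: 0.0001
grip_force: 0.0
```

Run:
```python
from h import *
im,d,P=snap('wrist','w1.png');np.savez('wrist.npz',im=im,d=d);X=pts(d,P)
print(np.linalg.inv(P['camera_from_world']).round(3),status.get_obs()['position'])
hsv=cv2.cvtColor(im,cv2.COLOR_RGB2HSV)
ok=(d>0)&(np.abs(X[...,0]-.55)<.03)&(np.abs(X[...,1]-.09)<.03)
q=X[ok&(X[...,2]>.035)&(X[...,2]<.056)];print(len(q),q.min(0) if len(q) else 0,q.max(0) if len(q) else 0)
```

```text
[[ 0.048 -0.966 -0.254  0.483]
 [ 0.999  0.046  0.012  0.151]
 [-0.    -0.254  0.967  0.385]
 [ 0.     0.     0.     1.   ]] [0.55819166 0.14229111 0.2225396 ]
234 [0.53853706 0.08354708 0.03512575] [0.56436752 0.09577279 0.0538255 ]
```

View pics/w1.png

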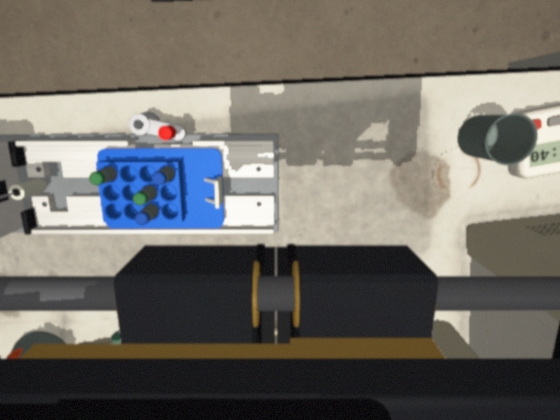

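The wrist view shows the push plate at px (215,192), rear face at y≈0.096 and centre x≈0.5515. The shut fingers are at (278,290), with wide black blocks beside them at cols 118–435. I'm checking how high those blocks are.

Run:
```python
from h import *
f=np.load('wrist.npz');d=f['d'];P=imaging.camera_params('wrist');X=pts(d,P);t=status.get_obs()['position']
for v,u in((290,130),(290,180),(290,240),(252,180),(290,257),(290,278),(320,278),(330,278),(290,297),(290,310),(290,425),(290,80),(355,278),(400,278)): print((v,u),d[v,u].round(3),(X[v,u]-t).round(3))
```

```text
(290, 130) 0.075 [-0.036 -0.028  0.094]
(290, 180) 0.076 [-0.036 -0.018  0.093]
(290, 240) 0.075 [-0.035 -0.006  0.094]
(252, 180) 0.088 [-0.039 -0.021  0.08 ]
(290, 257) 0.083 [-0.032 -0.003  0.087]
(290, 278) 0.083 [-0.031  0.002  0.087]
(320, 278) 0.127 [-0.001  0.001  0.049]
(330, 278) 0.128 [0.003 0.    0.049]
(290, 297) 0.079 [-0.033  0.006  0.09 ]
(290, 310) 0.076 [-0.034  0.009  0.093]
(290, 425) 0.075 [-0.033  0.032  0.093]
(290, 80) 0.083 [-0.034 -0.042  0.087]
(355, 278) 0.072 [-0.024  0.002  0.1  ]
(400, 278) 0.057 [-0.027  0.002  0.114]
```

Emit:
arm_command(
  deltas=[-1,0.0045,0,0.03,0,-1,0,0,0.04,0,-1,0,0,0.04,0,-1,0,0,0.04,0,-1,0,0,0.025,0,-1,0,0,0.0135,0,-1,0,0,0,0,-1,0,0,0,0],
)

```text
time: 2.65
position: [0.5473, 0.1504, 0.035]
tool_rot: [0.023, 1.0, 0.0, 0.001]
ft_force: [0.8, 0.8, -0.1]
grip_width: 0.0003
grip_force: 0.0
```

Emit:
arm_command(
  deltas=[-1,0,0,0,0,-1,0,0,0,0],
)

```text
time: 2.9
position: [0.547, 0.1503, 0.0349]
tool_rot: [0.023, 1.0, 0.0, 0.001]
ft_force: [-0.2, -0.5, -0.6]
grip_width: 0.0003
grip_force: 0.0
```

Emit:
arm_command(
  deltas=[-1,-0.0035,-0.005,0,0,-1,-0.003,-0.005,0,0,-1,0,-0.005,0,0,-1,0,-0.005,0,0,-1,0,-0.005,0,0,-1,0,-0.004,0,0,-1,0,-0.003,0,0,-1,0,-0.003,0,0,-1,0,-0.003,0,0,-1,0,-0.003,0,0],
)

```text
time: 4.15
position: [0.5511, 0.1088, 0.034]
tool_rot: [0.023, 1.0, 0.0, -0.0]
ft_force: [0.8, 0.8, 0.4]
grip_width: 0.0004
grip_force: 0.0
```

Emit:
arm_command(
  deltas=[-1,0,-0.003,0,0,-1,0,-0.003,0,0,-1,0,-0.003,0,0,-1,0,-0.003,0,0],
)

```text
time: 4.65
position: [0.5505, 0.097, 0.034]
tool_rot: [0.023, 1.0, 0.0, -0.0]
ft_force: [-0.6, 2.5, 1.0]
grip_width: 0.0004
grip_force: 1.2
```

Emit:
arm_command(
  deltas=[-1,0,-0.003,0,0,-1,0,-0.003,0,0,-1,0,-0.003,0,0,-1,0,-0.003,0,0,-1,0,-0.003,0,0,-1,0,-0.003,0,0,-1,0,-0.003,0,0,-1,0,-0.003,0,0,-1,0,-0.003,0,0,-1,0,-0.003,0,0],
)

```text
time: 5.9
position: [0.5492, 0.0668, 0.0341]
tool_rot: [0.023, 1.0, -0.0, -0.0]
ft_force: [1.3, 2.9, 0.8]
grip_width: 0.0006
grip_force: 1.2
```

```bash
cat > t.py <<'E'
from h import *
im,d,P=snap('wrist');X=pts(d,P);np.savez('w2.npz',im=im,d=d)
hsv=cv2.cvtColor(im,cv2.COLOR_RGB2HSV)
m=(hsv[...,0]>102)&(hsv[...,0]<118)&(hsv[...,1]>150)&(X[...,2]>.012)&(X[...,2]<.033)&(np.abs(X[...,0]-.545)<.06)
q=X[m];print(m.sum(),'blue plate y',np.percentile(q[:,1],[0.5,99.5]).round(4),'z hist',np.histogram(q[:,2],bins=np.arange(.015,.034,.003)))
o=status.get_obs();print(o['position'],o['ft_force'])
E
python3 t.py
```

```text
10806 blue plate y [-0.0597  0.0572] z hist (array([   0,    0,   10, 3656, 6430,  710]), array([0.015, 0.018, 0.021, 0.024, 0.027, 0.03 , 0.033]))
[0.54914214 0.06643848 0.03406172] [0.23746226 0.79312547 1.24716572]
```

Emit:
arm_command(
  deltas=[-1,0,-0.0025,0,0,-1,0,-0.0025,0,0,-1,0,-0.0025,0,0,-1,0,-0.0025,0,0,-1,0,-0.0025,0,0,-1,0,-0.0025,0,0,-1,0,-0.0025,0,0,-1,0,-0.0025,0,0],
)

```text
time: 6.95
position: [0.5482, 0.0468, 0.034]
tool_rot: [0.023, 1.0, -0.0, -0.0]
ft_force: [-0.7, 2.4, 0.4]
grip_width: 0.0008
grip_force: 1.2
```

```bash
python3 t.py
```

```text
10822 blue plate y [-0.0799  0.0372] z hist (array([   0,    0,   19, 3781, 6286,  736]), array([0.015, 0.018, 0.021, 0.024, 0.027, 0.03 , 0.033]))
[0.54819387 0.0465698  0.03401674] [0.18927632 1.46062566 0.55609626]
```

Now small steps of 1 mm per row, watching the force.

Emit:
arm_command(
  deltas=[-1,0,-0.001,0,0,-1,0,-0.001,0,0,-1,0,-0.001,0,0,-1,0,-0.001,0,0,-1,0,-0.001,0,0],
)

```text
time: 7.62
position: [0.548, 0.0419, 0.034]
tool_rot: [0.023, 1.0, -0.0, -0.0]
ft_force: [0.9, 2.7, -0.2]
grip_width: 0.0007
grip_force: 1.1
```

```bash
python3 t.py
```

```text
11979 blue plate y [-0.0839  0.0323] z hist (array([   1, 3543, 6158,  705,  773,  799]), array([0.015, 0.018, 0.021, 0.024, 0.027, 0.03 , 0.033]))
[0.54801124 0.0417944  0.03402437] [0.73373959 0.48801643 0.79229015]
```

Emit:
arm_command(
  deltas=[-1,0,0.004,0,0,-1,0,0.01,0,0,-1,0,0.018,-0.005,0,-1,0,0.012,-0.025,0,-1,0,0.006,-0.035,0,-1,0.015,0,-0.015,0,-1,0,0,0,0,-1,0,0,0,0],
)

```text
time: 8.68
position: [0.5355, 0.0932, 0.1138]
tool_rot: [0.023, 1.0, -0.0, 0.0]
ft_force: [-0.3, 0.6, 0.0]
grip_width: 0.0003
grip_force: 0.0
```

```bash
cat >> t.py <<'E'
Xm=X[m&(X[...,2]<.0235)];A=np.c_[Xm[:,:2],np.ones(len(Xm))];print('plane',np.linalg.lstsq(A,Xm[:,2],rcond=None)[0].round(4))
R=((hsv[...,0]<8)|(hsv[...,0]>172))&(hsv[...,1]>120)&(np.abs(X[...,0]-.5)<.06)&(np.abs(X[...,1]-.04)<.06)
q=X[R&(X[...,2]>.0535)];r=cv2.minAreaRect((q[:,:2]*1000).astype(np.float32));print('knob top',R.sum(),len(q),q.mean(0).round(4),r)
cv2.imwrite('pics/w3.png',im[:,:,::-1])
E
python3 t.py
```

```text
7278 blue plate y [-0.0829  0.0325] z hist (array([   0, 2046, 3518,  510,  575,  629]), array([0.015, 0.018, 0.021, 0.024, 0.027, 0.03 , 0.033]))
[0.53543407 0.09297341 0.11346979] [-0.09183661  0.02009879 -0.65957865]
plane [ 0.0045 -0.0021  0.0188]
knob top 415 357 [0.4948 0.0547 0.065 ] ((501.01702880859375, 80.18338012695312), (48.08909606933594, 58.75544738769531), 26.306882858276367)
```

View pics/w3.png

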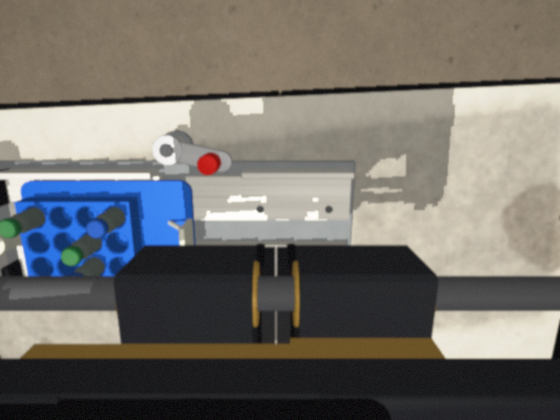

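Tray is docked and level. The catch is open, with its pivot bolt at px (166,150) and the red knob top at (208,163).

Run:
```python
from h import *
P=imaging.camera_params('wrist')
pv=onplane(166,150,.031,P);k=onplane(207,164,.0555,P);print(pv,k)
pv2=np.array([.4855,.0235]);k2=k[:2]
ax=np.array([-.045,-.999]);ay=np.array([.999,-.045])
for p in (pv[:2],pv2):
    r=k2-p;a,b=r@ax,r@ay;print(a,b,np.hypot(a,b),np.arctan2(b,-a))
t=status.get_obs()['position'];p=pv[:2]*.5+pv2*.5
r=t[:2]-p;prev=np.array([r@ax,r@ay])*1000;print('tcp rel',prev.round(1),t[2])
for th in np.r_[.0,.2,.4,.6,.8,1.,1.2,1.4,1.5]:
    u=th/1.57;q=31*np.array([-np.cos(th),np.sin(th)])-[8+8*u,16-8*u]
    if th==0:q=q-[4,6]
    D=q-prev;prev=q;print(th,q.round(1),'tx,ty mm',(-D[1]).round(1),(-D[0]).round(1))
```

```text
[0.48620591 0.0226353  0.031     ] [0.49362828 0.05337083 0.0555    ]
-0.031038805385457998 0.006031853725767158 0.031619467091103665 0.19194030646190494
-0.030206735341732842 0.006775965054736361 0.03095739915478205 0.22066680495241547
tcp rel [-72.1  46.4] 0.11346978916858934
0.0 [-43. -22.] tx,ty mm 68.4 -29.1
0.2 [-39.4  -8.8] tx,ty mm -13.2 -3.6
0.4 [-38.6  -1.9] tx,ty mm -6.9 -0.8
0.6 [-36.6   4.6] tx,ty mm -6.5 -1.9
0.8 [-33.7  10.3] tx,ty mm -5.8 -3.0
1.0 [-29.8  15.2] tx,ty mm -4.9 -3.8
1.2 [-25.3  19. ] tx,ty mm -3.8 -4.5
1.4 [-20.4  21.7] tx,ty mm -2.7 -4.9
1.5 [-17.8  22.6] tx,ty mm -0.9 -2.6
```

Emit:
arm_command(
  deltas=[-1,0.018,-0.007,0,0,-1,0.02,-0.009,0,0,-1,0.02,-0.009,0,0,-1,0.0105,-0.004,0,0,-1,0,0,0.015,0,-1,0,0,0.022,0,-1,0,0,0.022,0,-1,0,0,0.0125,0,-1,0,0,0,0,-1,0,0,0,0],
)

```text
time: 9.98
position: [0.4661, 0.0668, 0.0428]
tool_rot: [0.023, 1.0, -0.0, 0.0]
ft_force: [0.6, 0.2, 0.5]
grip_width: 0.0008
grip_force: 0.0
```

Emit:
arm_command(
  deltas=[-1,-0.0045,-0.001,0,0,-1,-0.0045,-0.0015,0,0,-1,-0.0042,-0.001,0,0,-1,-0.0035,-0.0004,0,0,-1,-0.0035,-0.0004,0,0,-1,-0.0033,-0.0009,0,0,-1,-0.0032,-0.001,0,0,-1,-0.003,-0.0015,0,0,-1,-0.0028,-0.0015,0,0],
)

```text
time: 11.1
position: [0.4979, 0.0561, 0.0425]
tool_rot: [0.023, 1.0, 0.0, 0.0]
ft_force: [-1.1, -0.0, 0.2]
grip_width: 0.0001
grip_force: 0.5
```

Contact at about 1 N, as expected. I'll continue round the arc.

Emit:
arm_command(
  deltas=[-1,-0.0025,-0.0018,0,0,-1,-0.0024,-0.002,0,0,-1,-0.0019,-0.0022,0,0,-1,-0.0019,-0.0023,0,0,-1,-0.0014,-0.0025,0,0,-1,-0.0013,-0.0025,0,0,-1,-0.0009,-0.0026,0,0,-1,0,-0.002,0,0,-1,0,0,0,0],
)

```text
time: 12.22
position: [0.5094, 0.0381, 0.0426]
tool_rot: [0.023, 1.0, 0.0, 0.0]
ft_force: [0.8, 4.0, -0.2]
grip_width: 0.0007
grip_force: 2.1
```

Run:
```python
from h import *
im,d,P=snap('scene','s2.png')
cv2.imwrite('pics/s2c.png',cv2.resize(im[200:340,200:370,::-1],None,fx=4,fy=4,interpolation=cv2.INTER_CUBIC))
```

```text
(no output)
```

View pics/s2c.png

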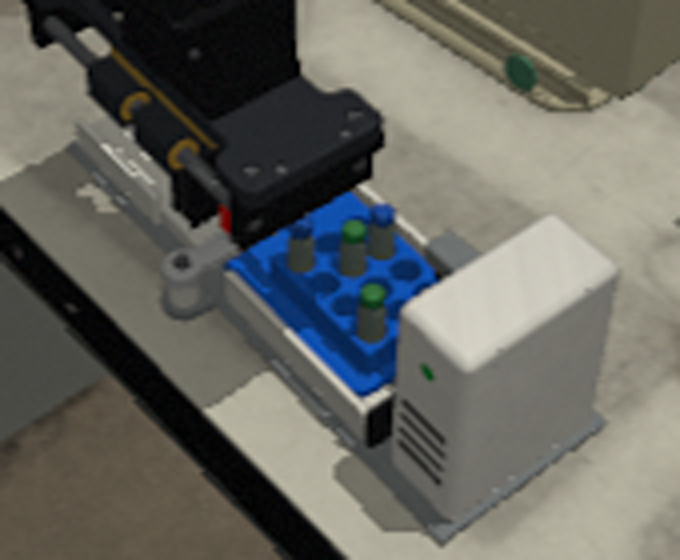

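The catch arm now lies across the flange against its stop, with the red knob at crop px (225,218). Next I back the hand away and check.

Emit:
arm_command(
  deltas=[-1,0,0.004,0,0,-1,0,0.01,0,0,-1,0,0.015,-0.005,0,-1,0,0.01,-0.03,0,-1,0,0.02,-0.045,0,-1,0,0.04,-0.04,0,-1,0,0.04,-0.02,0,-1,0,0.02,0,0,-1,0,0,0,0,-1,0,0,0,0],
)

```text
time: 13.52
position: [0.5152, 0.1956, 0.181]
tool_rot: [0.023, 1.0, -0.001, -0.002]
ft_force: [0.2, -0.6, -0.0]
grip_width: 0.0003
grip_force: 0.0
```

Run:
```python
from h import *
im,d,P=snap('scene')
cv2.imwrite('pics/s3c.png',cv2.resize(im[200:340,200:370,::-1],None,fx=4,fy=4,interpolation=cv2.INTER_CUBIC))
X=pts(d,P);hsv=cv2.cvtColor(im,cv2.COLOR_RGB2HSV)
R=((hsv[...,0]<8)|(hsv[...,0]>172))&(hsv[...,1]>120)&(np.abs(X[...,0]-.51)<.05)&(np.abs(X[...,1]-.03)<.05)
v,u=np.nonzero(R);k=onplane(u.mean(),v.mean(),.0465,P);r=k[:2]-[.4858,.0231]
a,b=r@[-.045,-.999],r@[.999,-.045];print(k,a,b,np.arctan2(b,-a),status.get_obs()['ft_force'],status.get_obs()['time'])
m=(hsv[...,0]>102)&(hsv[...,0]<118)&(hsv[...,1]>150)&(X[...,2]<.0245)&(X[...,2]>.012)&(np.abs(X[...,0]-.545)<.06)&(np.abs(X[...,1])<.12)
print(np.median(X[m],0),m.sum())
```

```text
[0.5171869  0.02459887 0.0465    ] -0.002909779844198817 0.031288067673173714 1.4780633940668708 [0.05847477 0.4234428  1.18234835] 13.575
[ 0.51890896 -0.00778751  0.02164363] 515
```

View pics/s3c.png

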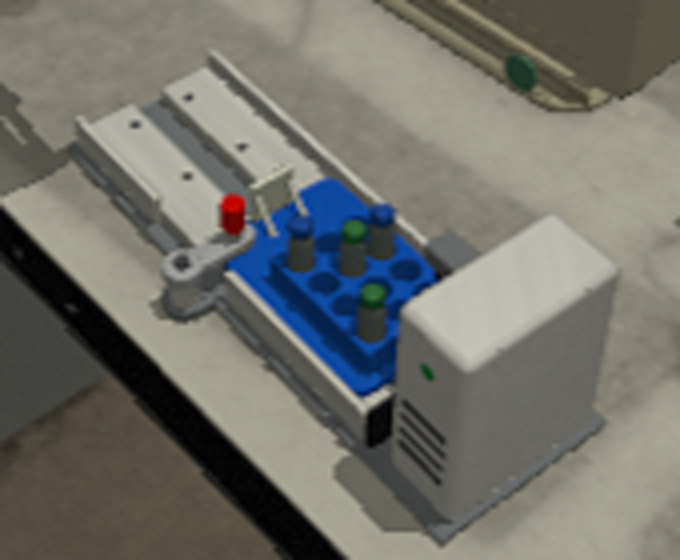

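The tray is docked, and the catch is closed across the flange at about 1.48 rad with its knob at crop px (232,215). All four vials are standing and the hand is clear.

```bash
python3 -c "
from rig import order;print(order.hand_in())"
```

```text
the job is handed in; nothing more can be done
None
```

I pushed the tray until it dropped into its notches, swung the catch closed to about 1.48 rad, saw all four vials still standing, moved the hand clear, and handed the job in at about 13.6 s; the hand-in returned no verdict.

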